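# Set the yoke adjuster of a steering gear and run the rack home

## Task

Set the rack clearance of the steering gear in the blue fixture: turn the red T-handle on its adjuster clockwise until you feel the screw bottom firmly, without forcing it past finger-tight, then back it off a sixth of a turn. Then, to check that the rack runs free, push it by its free end all the way in until its collar meets the housing, and let go; leave the other things on the bench where they are.

Things in the scene. Friction and masses are not known exactly. Their poses are not given: they have to be found in the camera images.
- steering_gear: fixed steering gear: aluminium housing on a blue base plate (x -65 to 65, y -65 to 205 mm, 12 mm high). Origin on the bench under the adjuster's axis, z up. The rack lies level along y, axis 70 mm up; it leaves the housing on the -y side, 45 mm from the origin. Adjuster boss 54 mm thick, 116 mm high, brass screw head to 125 mm. A pinion shaft, 54 mm up, points along -x and ends at 92 mm.
- adjuster_grip (a point): centre of the red T-handle of the key in the adjuster, about 162 mm above the bench: a bar 60 mm long (its x), 14 mm wide (its y; grip across this), 20 mm high, a white band round one end, on a 12 mm stem 18 mm long. It turns about the vertical axis through this point, clockwise seen from above to tighten; half a turn round is the same grip. Key and screw have about 0.04 rad of play.
- adjuster_shoulder (a point): underside of the adjuster screw, on its axis, hidden in the boss; goes down 1.5 mm per clockwise turn. The screw bottoms after 0.9 to 2.2 rad, different every time; its measured height is too coarse to tell where, so feel for it: drag is about 0.06 N m, then the torque climbs by about 0.3 N m per 0.1 rad. 0.2 to 0.5 N m is firmly bottomed, over 0.6 N m is forcing it.
- bore_shoulder (a point): the hidden face in the boss on which the screw bottoms, on the same axis, 82 mm above the bench; z up. Its measured height is just as coarse.
- rack (a joint): how far the rack is drawn out, m: 0 when its collar meets the housing, at most 0.062. It slides with 3 to 5 N when the adjuster is slack; from about 0.1 turn before the bottom a sprung yoke under the screw presses on the rack and holds it. The pinion shaft turns with it.
- rack_end (a point): centre of the end face of the rack's free end, 70 mm above the bench: a steel stub 25 mm thick and 12 mm long, then a dark collar 33 mm thick and 26 mm long, then the 24 mm bar. The face looks along the gear's -y; push it along the gear's +y. Home, it stands 83.5 mm from the gear's origin.
- tie_rod_end: rusty tie rod end, 75 x 129 x 38 mm, loose on the bench, leave it alone; origin at the centre of its underside
- red_carton: red printed carton, 69 x 105 x 42 mm, loose on the bench, leave it alone; origin at the centre of its underside
- white_pack: white plastic tub, 54 x 70 x 44 mm, loose on the bench, leave it alone; origin at the centre of its underside
- ball_bearing: steel ball bearing, 52 mm diameter, 12 mm high, loose on the bench, leave it alone; origin at the centre of its underside
- lip_seal: black rubber ring, 78 mm diameter, 9 mm high, loose on the bench, leave it alone; origin at the centre of its underside
- spanner: combination spanner, 210 x 28 x 6 mm, loose on the bench, leave it alone; origin at the centre of its underside
- hex_key: hex key, 44 x 116 x 7 mm, loose on the bench, leave it alone; origin at the centre of its underside

How it is judged:
On the way, in this order (a step that is already met when the one before it is completed fails the run):
1. the adjuster is turned in until it bottoms (z of adjuster_shoulder in the frame of bore_shoulder below 0.00012 m and contact force between t_key and adjuster above 12 N), for 0.1 s.
2. the adjuster is backed off a sixth of a turn (z of adjuster_shoulder in the frame of bore_shoulder between 0.00014 and 0.00035 m), for 0.2 s.
3. the rack is pushed fully in (value of joint rack below 0.003 m), for 0.2 s.
At the end, for the whole second after the job is handed in: the adjuster stands a sixth of a turn (0.09 to 0.23 turn, that is 0.14 to 0.35 mm of lift) back from its bottom, and the rack is in to within 3 mm of the housing (all of step 2 and value of joint rack below 0.003 m); the robot touches nothing.
It fails at once if the adjuster is forced past its bottom (over 70 N on the key's tang, 10 mm from the axis: 0.7 N m) (contact force between t_key and adjuster above 70 N).
It fails at once if one of the loose things on the bench is moved by more than 3 cm (distance of any of tie_rod_end, red_carton, white_pack, ball_bearing, lip_seal, spanner, hex_key from where it was at the start of the episode above 0.03 m).
It also fails if it takes over 70 s, if anything falls off the work surface, if the arm or the gripper's body presses on something with over 40 N, if the wrist force passes 120 N, or if a joint passes its speed limit or range.

## Robot

A 6-joint arm with a two-finger parallel gripper is mounted at the origin on a cart in front of the work surface, level with it; the furniture and walls round the work are solid. World frame = base frame: x ahead of the robot, y to its left, z up, the work surface at z = 0. Lengths are in m, angles in rad, forces in N, time in s.
With the tool pointing down it reaches from about 0.3 to 0.85 m from the base axis. Payload 4.2 kg.
Tool frame: the origin (TCP) lies at the very end of the fingers, on their centre line; the grasp point (between the pads) lies 19 mm behind it; z points along the fingers, y is the line along which they close (so a half turn about z gives the same grasp; the last joint's range is limited). The gripper opens to 91 mm and grips with 3 to 60 N. Pads are 32 mm wide; open, the fingers measure 118 mm over their backs; the gripper's body (76 mm by 178 mm) begins 60 mm behind the grasp point.
Start: joints at [-1.346, 0.32, 1.565, -0, 1.257, -0.02], TCP at [0.139, -0.558, 0.214] pointing down, gripper open.
Joint ranges: [-3.11, 3.11], [-0.84, 2.01], [0.21, 2.61], [-1.34, 4.49], [0.05, 2.63], [-2.56, 2.56]. Speed limits (rad/s): [2.57, 2.57, 3.14, 3.14, 3.14, 3.14].

## Interface

Orientations are given as a 3x3 rotation matrix whose columns are the frame's x, y, z axes.
In Python, from workcell import robot, optics, job gives the robot as it stands.
- The arm moves only by the tool send_rows, never from a script. Its argument "targets" is a list that holds one entry, the list of rows, each a list of 5 numbers: the finger opening in m, from 0 to 0.0912, then the shift along the tool's x, y, z in m, then the turn about the tool's z in degrees. In form: [[[claw, dx, dy, dz, roll], ...]]. A call has 1 to 5 rows; each row shifts and turns the commanded pose from where the row before left it, along the tool's axes as they then stand; what a row does not reach is not made up. A row lasts 1/12 s, in which the tool goes at most 41.7 mm and 7.16 degrees, less where a joint would pass 70% of its speed; a pose out of reach is approached as far as the arm can. A call with a gripper value outside its range is refused whole. The fingers move at their own pace and stop on an object; "newtons" is the grip in N (left out, the last holds). Time passes only in rows, so rows that do not move let the fingers close. It gives the time, the measured TCP pose, the force, the opening and the grip force at its end, in the units of the state.
- robot.sense(): the state, without advancing time (a new reading comes with each control period).
- optics.grab_frame(name): name is "scene" or "top" or "wrist"; returns a dict with "color" (420x560x3 uint8, red, green, blue), "range_z" (420x560 float32, m along the optical axis (not along the pixel's ray), 0 where there is no reading), "fovy" (degrees; the focal length in pixels is half the picture's height over the tangent of half this angle, whatever the lens; pixels are square), "cx", "cy" (the principal point, pixels), "origin" and "orientation" of the camera in the world; the wrist camera has in their place "mount" (4x4, takes a point from camera to tool coordinates, whose origin is the TCP and whose axes are the flange's). Camera axes: x right, y down, z forward; pixel columns grow to the right and rows downward; lengths in m; the calibration is good to about 2 mm. A picture is of the moment at which its call begins: read the wrist's pose just before it.
- job.finish_job(): hands the job in; it is judged then, once.
Trained networks look in a picture, given as the dict that the camera call returned (one of the last four; its "shot" number tells which), for a name from the list of things; names that differ only in an ending like _2 or _b are one class to them, and where a whole thing is asked for, a point or a joint stands for the part that bears it (a point fixed in the world has none). Each returns a list of dicts, best first, with "score" (0 to 1); they miss things now and then, are a little off and sometimes report something else, mostly with a low value. They report only what shows in the picture. A call takes as long as a camera call.
- optics.silhouettes(query, picture): "pixels" (420x560 bool, what is visible of it) and "bbox" ([left, top, right, bottom] in pixels, round what is visible of it).
The state is a dict: "clock": time; "joints": joint angles; "qvel": joint speeds; "effort": joint torques, N m; "eef_pos": TCP position; "ee_rot": TCP orientation; "wrist_force": force on the tool from outside, world axes, zero at the start; "wrist_torque": the same for the moment, N m; "width": finger opening in m; "grasp_force": force on a finger pad.
Only numpy, scipy, OpenCV 4.12 (cv2) and the standard library are available. Lean on these libraries where they do the work, as an engineer would, in place of code of your own. Each camera call takes 0.05 s, during which the arm holds its last target. There are 200 camera calls.

## Working session

There is one attempt and no reset: what is moved stays moved. The work goes in short steps, Python scripts to look and compute and a tool call to move; the robot and the scene stay as the last step left them, time stands still between calls to the robot, and variables do not carry over. Pictures are saved under pics/ and viewed, at most 10 in all, crops included, and the job is handed in when it is done.

Besides the shell and the picture viewer there is one more tool, called by a JSON object that holds its "method" and its "body", one argument or row to a line. send_rows: Moves the arm, as the interface text tells. Its arguments: {"type":"object","properties":{"targets":{"type":"array","items":{"type":"array","items":{"type":"array","items":{"type":"number"}}}},"newtons":{"type":"number"}},"required":["targets"]}

```bash
mkdir -p pics
cat > h.py <<'E'
import numpy as np, cv2
from workcell import robot, optics, job
def cloud(p,T=None):
    h,w=p["range_z"].shape; f=h/2/np.tan(np.radians(p["fovy"])/2)
    u,v=np.meshgrid(np.arange(w),np.arange(h)); z=p["range_z"]
    c=np.stack([(u-p["cx"])*z/f,(v-p["cy"])*z/f,z],-1)
    if "mount" in p:
        s=T; m=np.array(p["mount"]); c=c@m[:3,:3].T+m[:3,3]
        return c@np.array(s["ee_rot"]).T+np.array(s["eef_pos"])
    return c@np.array(p["orientation"]).T+np.array(p["origin"])
def save(p,n): cv2.imwrite("pics/"+n,cv2.cvtColor(p["color"],cv2.COLOR_RGB2BGR))
E
python3 - <<'E'
from h import *
print(robot.sense())
for n in("scene","top"):
    p=optics.grab_frame(n); save(p,n+".png"); C=cloud(p)
    for q in("adjuster_grip","rack_end","steering_gear"):
        for d in optics.silhouettes(q,p)[:2]:
            P=C[d["pixels"]&(p["range_z"]>0)]
            print(n,q,round(d["score"],2),d["bbox"],np.median(P,0).round(4),P.min(0).round(3),P.max(0).round(3))
E
```

```text
{'clock': 0.0, 'joints': array([-1.34599455e+00,  3.20269420e-01,  1.56567169e+00,  5.54575342e-06,
        1.25740197e+00, -1.99823661e-02]), 'qvel': array([ 0.00136998,  0.00014306,  0.00154548,  0.0002256 , -0.00157109,
       -0.00160681]), 'effort': array([-4.73939019e-05, -4.12464237e+01, -2.31975389e+01,  7.29007297e-02,
        4.58333921e-02, -1.52636926e-04]), 'eef_pos': array([ 0.1392485 , -0.55736064,  0.21313605]), 'ee_rot': array([[ 9.70190084e-01,  2.42344904e-01, -3.85048438e-04],
       [ 2.42345207e-01, -9.70188582e-01,  1.70755132e-03],
       [ 4.02467627e-05, -1.74996400e-03, -9.99998468e-01]]), 'wrist_force': array([-0.3310018 , -0.05002836,  0.32951242]), 'wrist_torque': array([-0.07766793, -0.03216667, -0.04002098]), 'grasp_force': 0.0, 'width': 0.09117289803558855}
scene adjuster_grip 0.87 [267.1, 232.4, 295.0, 257.6] [0.5181 0.0729 0.1646] [ 0.492 -0.047 -0.003] [0.599 0.08  0.175]
scene rack_end 0.66 [291.0, 232.8, 314.3, 255.5] [ 0.5166 -0.0224  0.0793] [ 0.493 -0.126 -0.004] [0.57  0.066 0.155]
scene steering_gear 0.88 [205.9, 228.8, 320.8, 369.2] [0.5054 0.1626 0.034 ] [ 0.43  -0.129 -0.004] [0.596 0.275 0.156]
top adjuster_grip 0.49 [214.6, 142.7, 250.4, 176.7] [0.7583 0.1164 0.0415] [ 0.714  0.059 -0.003] [0.821 0.182 0.053]
top rack_end 0.63 [261.5, 230.0, 288.6, 242.4] [ 0.5252 -0.0179  0.0804] [ 0.511 -0.056 -0.002] [0.544 0.023 0.095]
top steering_gear 0.69 [258.3, 229.4, 291.3, 240.0] [ 0.5252 -0.015   0.0807] [ 0.511 -0.056 -0.   ] [0.544 0.026 0.095]
top steering_gear 0.59 [179.6, 217.8, 291.8, 265.4] [0.5221 0.1325 0.0161] [ 0.437 -0.056 -0.003] [0.595 0.277 0.173]
```

```bash
python3 -c "
import cv2,numpy as np
a=np.hstack([cv2.imread('pics/scene.png'),cv2.imread('pics/top.png')]);cv2.imwrite('pics/both.png',cv2.resize(a,(800,300),interpolation=cv2.INTER_AREA))"
```

```text
(no output)
```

View pics/top.png

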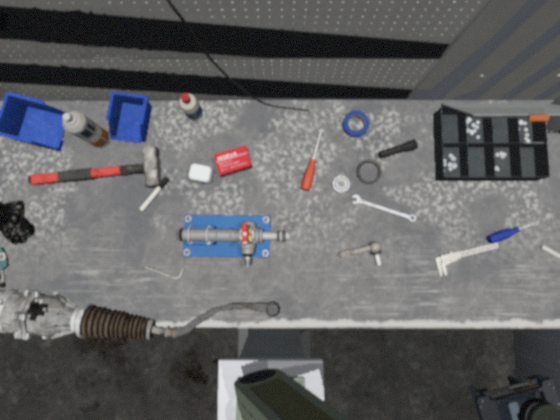

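View pics/scene.png

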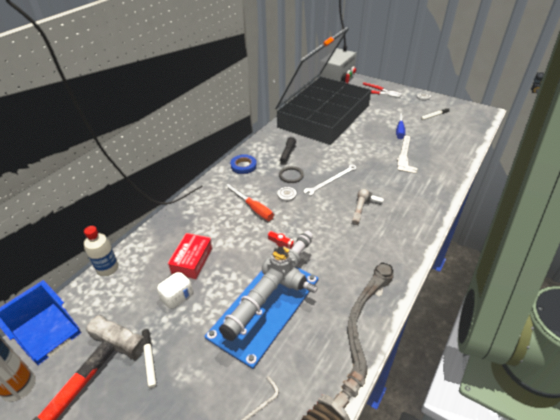

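The top view shows the gear at pixels (180-290, 215-265), with the red handle near (247,235) and the rack's free end near (288,236) pointing along about -y. The tie rod end is at (365,250), well clear. The scene view agrees with this.

Run:
```python
from h import *
for n in("top","scene"):
    p=optics.grab_frame(n); C=cloud(p); c=p["color"].astype(int)
    roi=(C[...,0]>.38)&(C[...,0]<.66)&(C[...,1]>-.1)&(C[...,1]<.32)&(p["range_z"]>0)
    b=roi&(c[...,2]>c[...,0]+50)&(C[...,2]<.03)&(C[...,2]>0.003)
    P=C[b]; print(n,"blue",len(P),cv2.minAreaRect((P[:,:2]*1000).astype(np.float32)),np.median(P[:,2]))
    r=roi&(c[...,0]>c[...,1]+60)&(C[...,2]>.13)
    P=C[r]; print("red",len(P),P.mean(0),P.min(0),P.max(0),cv2.minAreaRect((P[:,:2]*1000).astype(np.float32)))
    k=roi&(C[...,2]>.06)&(C[...,2]<.1)&(C[...,1]<.05);P=C[k]
    print("rack",P.mean(0),P.min(0),P.max(0),cv2.minAreaRect((P[:,:2]*1000).astype(np.float32)))
```

```text
top blue 1718 ((527.1071166992188, 137.98924255371094), (127.81973266601562, 267.4814147949219), 0.011020071804523468) 0.012032171885305254
red 97 [0.52981514 0.06661602 0.17105933] [0.50516899 0.057417   0.15866697] [0.55423774 0.07636822 0.17801124] ((529.5509643554688, 66.46458435058594), (18.88702964782715, 49.20301818847656), 85.40543365478516)
rack [0.52594707 0.00190641 0.08241969] [ 0.49036855 -0.05630507  0.06122044] [0.56462903 0.04997044 0.09781023] ((528.3635864257812, -3.391307830810547), (74.2539291381836, 106.01221466064453), 0.9686629176139832)
scene blue 2636 ((523.4939575195312, 139.6667022705078), (269.3022766113281, 131.53567504882812), 89.35938262939453) 0.011166077340416247
red 220 [0.52250555 0.07212333 0.16714095] [0.49224252 0.05955574 0.15255633] [0.55059298 0.07936897 0.17364142] ((521.4050903320312, 69.72730255126953), (19.610004425048828, 58.26478958129883), 86.29936981201172)
rack [ 0.51396907 -0.00401209  0.08010704] [ 0.49691578 -0.05537928  0.06187389] [0.53639141 0.04991418 0.09511783] ((517.89892578125, -1.9715652465820312), (33.423370361328125, 106.84469604492188), 5.563045978546143)
```

Run:
```python
from h import *
s=robot.sense(); p=s["eef_pos"].copy(); R=s["ee_rot"]; az=np.arctan2(R[1,0],R[0,0])
g=np.array([.526,.068,.26]); N=23; d=(g-p)/N
for i in range(N):
    x=np.array([np.cos(az),np.sin(az)]); y=np.array([np.sin(az),-np.cos(az)])
    print([.09,round(d[:2]@x,4),round(d[:2]@y,4),round(-d[2],4),-7.0],end=', ' if (i+1)%5 else '\n'); az+=np.radians(7)
print(np.degrees(az))
```

```text
[0.09, np.float64(0.0229), np.float64(-0.0223), np.float64(-0.002), -7.0], [0.09, np.float64(0.0255), np.float64(-0.0194), np.float64(-0.002), -7.0], [0.09, np.float64(0.0276), np.float64(-0.0161), np.float64(-0.002), -7.0], [0.09, np.float64(0.0294), np.float64(-0.0126), np.float64(-0.002), -7.0], [0.09, np.float64(0.0307), np.float64(-0.009), np.float64(-0.002), -7.0]
[0.09, np.float64(0.0316), np.float64(-0.0052), np.float64(-0.002), -7.0], [0.09, np.float64(0.032), np.float64(-0.0013), np.float64(-0.002), -7.0], [0.09, np.float64(0.0319), np.float64(0.0026), np.float64(-0.002), -7.0], [0.09, np.float64(0.0313), np.float64(0.0065), np.float64(-0.002), -7.0], [0.09, np.float64(0.0303), np.float64(0.0103), np.float64(-0.002), -7.0]
[0.09, np.float64(0.0288), np.float64(0.0139), np.float64(-0.002), -7.0], [0.09, np.float64(0.0269), np.float64(0.0173), np.float64(-0.002), -7.0], [0.09, np.float64(0.0246), np.float64(0.0204), np.float64(-0.002), -7.0], [0.09, np.float64(0.0219), np.float64(0.0233), np.float64(-0.002), -7.0], [0.09, np.float64(0.0189), np.float64(0.0258), np.float64(-0.002), -7.0]
[0.09, np.float64(0.0156), np.float64(0.0279), np.float64(-0.002), -7.0], [0.09, np.float64(0.0121), np.float64(0.0296), np.float64(-0.002), -7.0], [0.09, np.float64(0.0084), np.float64(0.0309), np.float64(-0.002), -7.0], [0.09, np.float64(0.0046), np.float64(0.0317), np.float64(-0.002), -7.0], [0.09, np.float64(0.0007), np.float64(0.032), np.float64(-0.002), -7.0]
[0.09, np.float64(-0.0032), np.float64(0.0318), np.float64(-0.002), -7.0], [0.09, np.float64(-0.007), np.float64(0.0312), np.float64(-0.002), -7.0], [0.09, np.float64(-0.0108), np.float64(0.0301), np.float64(-0.002), -7.0], 175.02389697973354
```

{"method": "send_rows", "body": {
  "targets": [
    [[0.09, 0.023, -0.022, -0.002, -7], [0.09, 0.0255, -0.0195, -0.002, -7], [0.09, 0.0275, -0.016, -0.002, -7], [0.09, 0.0295, -0.0125, -0.002, -7], [0.09, 0.0305, -0.009, -0.002, -7]]
  ]
}}

```text
clock: 0.92
eef_pos: [0.224, -0.421, 0.2241]
ee_rot: [[0.652, 0.759, 0.0], [0.759, -0.652, -0.0], [0.0, 0.0, -1.0]]
wrist_force: [1.1, -0.8, -0.2]
width: 0.0899
grasp_force: 0.0
```

{"method": "send_rows", "body": {
  "targets": [
    [[0.09, 0.0315, -0.005, -0.002, -7], [0.09, 0.032, -0.0015, -0.002, -7], [0.09, 0.032, 0.0025, -0.002, -7], [0.09, 0.0315, 0.0065, -0.002, -7], [0.09, 0.0305, 0.0105, -0.002, -7]]
  ]
}}

```text
clock: 1.33
eef_pos: [0.3082, -0.2843, 0.2343]
ee_rot: [[0.098, 0.995, 0.001], [0.995, -0.098, -0.001], [-0.0, 0.001, -1.0]]
wrist_force: [0.7, 1.4, -1.1]
width: 0.0904
grasp_force: 0.0
```

{"method": "send_rows", "body": {
  "targets": [
    [[0.09, 0.029, 0.014, -0.002, -7], [0.09, 0.027, 0.0175, -0.002, -7], [0.09, 0.0245, 0.0205, -0.002, -7], [0.09, 0.022, 0.0235, -0.002, -7], [0.09, 0.019, 0.026, -0.002, -7]]
  ]
}}

```text
clock: 1.75
eef_pos: [0.3931, -0.1477, 0.2443]
ee_rot: [[-0.49, 0.871, 0.001], [0.871, 0.49, -0.0], [-0.001, 0.0, -1.0]]
wrist_force: [0.0, -0.5, -0.6]
width: 0.0901
grasp_force: 0.0
```

{"method": "send_rows", "body": {
  "targets": [
    [[0.09, 0.0155, 0.028, -0.002, -7], [0.09, 0.012, 0.0295, -0.002, -7], [0.09, 0.0085, 0.031, -0.002, -7], [0.09, 0.0045, 0.0315, -0.002, -7], [0.09, 0.0005, 0.032, -0.002, -7]]
  ]
}}

```text
clock: 2.17
eef_pos: [0.4775, -0.0119, 0.2542]
ee_rot: [[-0.902, 0.432, 0.001], [0.432, 0.902, -0.0], [-0.001, 0.0, -1.0]]
wrist_force: [0.3, -0.1, -0.6]
width: 0.0899
grasp_force: 0.0
```

{"method": "send_rows", "body": {
  "targets": [
    [[0.09, -0.003, 0.032, -0.002, -7], [0.09, -0.007, 0.031, -0.002, -7], [0.09, -0.011, 0.03, -0.002, -7], [0.09, 0, 0, 0, 0], [0.09, 0, 0, 0, 0]]
  ]
}}

```text
clock: 2.58
eef_pos: [0.5277, 0.0692, 0.2596]
ee_rot: [[-0.996, 0.085, -0.001], [0.085, 0.996, -0.0], [0.001, -0.0, -1.0]]
wrist_force: [0.1, 0.7, 0.5]
width: 0.0897
grasp_force: 0.0
```

Run:
```python
from h import *
s=robot.sense(); p=optics.grab_frame("wrist"); save(p,"w1.png"); C=cloud(p,s); c=p["color"].astype(int)
print(s["eef_pos"],np.degrees(np.arctan2(s["ee_rot"][1,0],s["ee_rot"][0,0])),s["joints"],s["wrist_force"],s["wrist_torque"])
r=(p["range_z"]>0)&(c[...,0]>c[...,1]+60)&(C[...,2]>.13)&(C[...,2]<.19)
P=C[r]; print(len(P))
if len(P):
    t=P[P[:,2]>P[:,2].max()-.006]; print(P.mean(0),P.min(0),P.max(0),t.mean(0),cv2.minAreaRect((t[:,:2]*1000).astype(np.float32)))
for z in (.116,.125):
    m=(abs(C[...,2]-z)<.004)&(np.hypot(C[...,0]-.525,C[...,1]-.068)<.06); P=C[m]; print(z,len(P),P.min(0),P.max(0)) if m.any() else 0
```

```text
[0.5277081  0.06915932 0.25956108] 175.11908420560525 [ 1.08940289e-01  2.26173310e-01  1.58012839e+00 -3.85026179e-04
  1.33595035e+00 -1.37657841e+00] [0.14466674 0.72113531 0.49196164] [ 0.11003495 -0.15535139 -0.03036715]
1346
[0.52433519 0.06922235 0.17186821] [0.49606583 0.05941466 0.1548168 ] [0.55424832 0.07891507 0.17524085] [0.52540534 0.06924988 0.17235709] ((525.1583251953125, 68.96737670898438), (19.039600372314453, 58.1671257019043), 85.36206817626953)
0.116 200 [0.5092499  0.05118445 0.11212617] [0.53770499 0.08757306 0.11999798]
0.125 363 [0.51263957 0.05433927 0.12141441] [0.53855075 0.08430885 0.12784848]
```

View pics/w1.png

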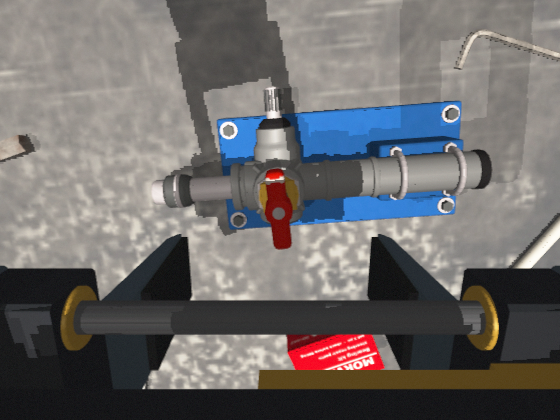

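The handle sits at pixel (280,212) and is measured at (0.525, 0.069), with its angle matching the tool. I'll centre on it and go down.

{"method": "send_rows", "body": {
  "newtons": 40,
  "targets": [
    [[0.09, 0.0025, 0, 0.03, 0], [0.09, 0, 0, 0.03, 0], [0.09, 0, 0, 0.03, 0], [0.09, 0, 0, 0.0265, 0], [0.06, 0, 0, 0, 0]]
  ]
}}

```text
clock: 3.05
eef_pos: [0.5203, 0.0665, 0.1388]
ee_rot: [[-0.996, 0.089, -0.011], [0.089, 0.996, -0.002], [0.011, -0.003, -1.0]]
wrist_force: [-1.6, -1.0, -0.1]
width: 0.0855
grasp_force: 0.0
```

{"method": "send_rows", "body": {
  "targets": [
    [[0.03, 0, 0, 0, 0], [0.02, 0, 0, 0, 0], [0.01, 0, 0, 0, 0], [0.005, 0, 0, 0, 0], [0.005, 0, 0, 0, 0]]
  ]
}}

```text
clock: 3.47
eef_pos: [0.5256, 0.0683, 0.1448]
ee_rot: [[-0.996, 0.087, 0.003], [0.087, 0.996, 0.0], [-0.003, 0.0, -1.0]]
wrist_force: [0.3, -0.4, -0.7]
width: 0.0527
grasp_force: 0.0
```

{"method": "send_rows", "body": {
  "targets": [
    [[0.005, 0, 0, 0, 0], [0.005, 0, 0, 0, 0], [0.005, 0, 0, 0, 0]]
  ]
}}

```text
clock: 3.72
eef_pos: [0.5249, 0.0683, 0.1436]
ee_rot: [[-0.996, 0.087, 0.0], [0.087, 0.996, -0.0], [-0.0, -0.0, -1.0]]
wrist_force: [-0.9, -0.9, -0.3]
width: 0.0329
grasp_force: 0.0
```

```bash
cat > st.py <<'E'
from h import *
s=robot.sense(); R=s["ee_rot"]
print(round(s["clock"],2),s["eef_pos"].round(4),"az",np.degrees(np.arctan2(R[1,0],R[0,0])).round(2),"F",s["wrist_force"].round(2),"T",s["wrist_torque"].round(3),"e6",s["effort"][5].round(3),"j6",s["joints"][5].round(3),s["width"],s["grasp_force"])
E
python3 st.py
```

```text
3.72 [0.5249 0.0683 0.1436] az 175.03 F [-0.92 -0.9  -0.26] T [ 0.125 -0.129 -0.024] e6 0.0 j6 -1.376 0.032932907851918894 0.0
```

{"method": "send_rows", "body": {
  "targets": [
    [[0.005, 0, 0.0005, 0, 0], [0.005, 0, 0, 0, 0], [0.005, 0, 0, 0, 0], [0.005, 0, 0, 0, 0], [0.005, 0, 0, 0, 0]]
  ]
}}

```text
clock: 4.13
eef_pos: [0.5247, 0.0687, 0.1433]
ee_rot: [[-0.996, 0.087, -0.001], [0.087, 0.996, -0.0], [0.001, -0.0, -1.0]]
wrist_force: [-0.1, -0.6, -0.1]
width: 0.0139
grasp_force: 40.0
```

```bash
python3 st.py
```

```text
4.13 [0.5247 0.0687 0.1433] az 175.03 F [-0.1  -0.62 -0.11] T [-0.038  0.041  0.033] e6 0.056 j6 -1.375 0.01388377064175954 39.984206557273865
```

{"method": "send_rows", "body": {
  "targets": [
    [[0.005, 0, 0, 0, 4], [0.005, 0, 0, 0, 4], [0.005, 0, 0, 0, 4], [0.005, 0, 0, 0, 4], [0.005, 0, 0, 0, 4]]
  ]
}}

```text
clock: 4.55
eef_pos: [0.5247, 0.0688, 0.1432]
ee_rot: [[-0.905, 0.425, -0.001], [0.425, 0.905, 0.0], [0.0, -0.0, -1.0]]
wrist_force: [-1.0, 0.3, 0.4]
width: 0.0137
grasp_force: 40.0
```

```bash
python3 st.py
```

```text
4.55 [0.5247 0.0688 0.1432] az 154.83 F [-1.    0.31  0.38] T [ 0.056 -0.071  0.002] e6 -0.624 j6 -1.023 0.013725114506319277 39.981141686439514
```

{"method": "send_rows", "body": {
  "targets": [
    [[0.005, 0, 0, 0, 5], [0.005, 0, 0, 0, 5], [0.005, 0, 0, 0, 5], [0.005, 0, 0, 0, 5], [0.005, 0, 0, 0, 4]]
  ]
}}

```text
clock: 4.97
eef_pos: [0.5248, 0.069, 0.1431]
ee_rot: [[-0.653, 0.757, -0.0], [0.757, 0.653, 0.0], [0.001, 0.0, -1.0]]
wrist_force: [-0.2, 0.9, -1.8]
width: 0.0138
grasp_force: 40.0
```

```bash
python3 st.py
```

```text
4.97 [0.5248 0.069  0.1431] az 130.79 F [-0.24  0.95 -1.81] T [ 0.101 -0.099  0.051] e6 -0.512 j6 -0.603 0.013834875837078568 39.981240034103394
```

{"method": "send_rows", "body": {
  "targets": [
    [[0.005, 0, 0, 0, 1.5], [0.005, 0, 0, 0, 1.5], [0.005, 0, 0, 0, 1.5], [0.005, 0, 0, 0, 1.5], [0.005, 0, 0, 0, 0]]
  ]
}}

```text
clock: 5.38
eef_pos: [0.5249, 0.0691, 0.1431]
ee_rot: [[-0.573, 0.819, -0.0], [0.819, 0.573, 0.0], [0.001, 0.0, -1.0]]
wrist_force: [0.6, 1.2, -1.5]
width: 0.014
grasp_force: 40.0
```

```bash
python3 st.py
```

```text
5.38 [0.5249 0.0691 0.1431] az 124.99 F [ 0.65  1.21 -1.47] T [ 0.181 -0.133  0.066] e6 0.232 j6 -0.502 0.01401370103545656 39.984996914863586
```

{"method": "send_rows", "body": {
  "targets": [
    [[0.005, 0, 0, 0, 2], [0.005, 0, 0, 0, 2], [0.005, 0, 0, 0, 2], [0.005, 0, 0, 0, 0], [0.005, 0, 0, 0, 0]]
  ]
}}

```text
clock: 5.8
eef_pos: [0.5249, 0.0691, 0.1431]
ee_rot: [[-0.486, 0.874, -0.0], [0.874, 0.486, 0.0], [0.0, 0.0, -1.0]]
wrist_force: [0.7, 1.0, -3.4]
width: 0.0137
grasp_force: 40.0
```

```bash
python3 st.py
```

```text
5.8 [0.5249 0.0691 0.1431] az 119.09 F [ 0.71  0.97 -3.44] T [ 0.325 -0.254  0.035] e6 0.065 j6 -0.399 0.013684086326049073 39.98486280441284
```

{"method": "send_rows", "body": {
  "targets": [
    [[0.005, 0, 0, 0.0002, 2], [0.005, 0, 0, 0, 2], [0.005, 0, 0, 0, 2], [0.005, 0, 0, 0, 0], [0.005, 0, 0, 0, 0]]
  ]
}}

```text
clock: 6.22
eef_pos: [0.525, 0.0691, 0.1431]
ee_rot: [[-0.392, 0.92, 0.0], [0.92, 0.392, 0.0], [0.0, 0.0, -1.0]]
wrist_force: [1.4, 1.9, -4.1]
width: 0.0136
grasp_force: 40.0
```

```bash
python3 st.py
```

```text
6.22 [0.525  0.0691 0.1431] az 113.1 F [ 1.43  1.87 -4.09] T [ 0.452 -0.246  0.004] e6 0.066 j6 -0.295 0.013623547382172257 39.98470902442932
```

{"method": "send_rows", "body": {
  "targets": [
    [[0.005, 0, 0, 0.0003, 2], [0.005, 0, 0, 0, 2], [0.005, 0, 0, 0, 2], [0.005, 0, 0, 0, 0], [0.005, 0, 0, 0, 0]]
  ]
}}

```text
clock: 6.63
eef_pos: [0.525, 0.0691, 0.1431]
ee_rot: [[-0.294, 0.956, 0.0], [0.956, 0.294, 0.0], [0.0, 0.0, -1.0]]
wrist_force: [0.7, 2.8, -1.3]
width: 0.0137
grasp_force: 40.0
```

```bash
python3 st.py
```

```text
6.63 [0.525  0.0691 0.1431] az 107.12 F [ 0.67  2.77 -1.34] T [ 0.482 -0.17   0.028] e6 0.07 j6 -0.19 0.013707312367060123 39.98471438884735
```

{"method": "send_rows", "body": {
  "targets": [
    [[0.005, 0, 0, 0, 2], [0.005, 0, 0, 0, 2], [0.005, 0, 0, 0, 2], [0.005, 0, 0, 0, 0], [0.005, 0, 0, 0, 0]]
  ]
}}

```text
clock: 7.05
eef_pos: [0.5251, 0.0691, 0.1431]
ee_rot: [[-0.193, 0.981, 0.001], [0.981, 0.193, 0.001], [0.0, 0.001, -1.0]]
wrist_force: [-0.0, 3.1, -1.5]
width: 0.0136
grasp_force: 40.0
```

```bash
python3 st.py
```

```text
7.05 [0.5251 0.0691 0.1431] az 101.12 F [-0.02  3.13 -1.52] T [ 0.633 -0.176 -0.002] e6 0.075 j6 -0.086 0.013597539828114376 39.98443901538849
```

{"method": "send_rows", "body": {
  "targets": [
    [[0.005, 0, 0, 0.0002, 2], [0.005, 0, 0, 0, 2], [0.005, 0, 0, 0, 2], [0.005, 0, 0, 0, 0], [0.005, 0, 0, 0, 0]]
  ]
}}

```text
clock: 7.47
eef_pos: [0.5251, 0.0691, 0.143]
ee_rot: [[-0.089, 0.996, 0.001], [0.996, 0.089, 0.001], [0.0, 0.001, -1.0]]
wrist_force: [0.1, 2.9, 0.7]
width: 0.0137
grasp_force: 40.0
```

```bash
python3 st.py
```

```text
7.47 [0.5251 0.0691 0.143 ] az 95.12 F [0.12 2.93 0.73] T [ 0.662 -0.125  0.047] e6 0.079 j6 0.019 0.013748504534062596 39.984557032585144
```

{"method": "send_rows", "body": {
  "targets": [
    [[0.005, 0, 0, 0, 2], [0.005, 0, 0, 0, 2], [0.005, 0, 0, 0, 2], [0.005, 0, 0, 0, 0], [0.005, 0, 0, 0, 0]]
  ]
}}

```text
clock: 7.88
eef_pos: [0.5252, 0.0691, 0.143]
ee_rot: [[0.015, 1.0, 0.001], [1.0, -0.015, 0.0], [0.001, 0.001, -1.0]]
wrist_force: [1.1, 4.3, 1.1]
width: 0.0138
grasp_force: 40.0
```

```bash
python3 st.py
```

```text
7.88 [0.5252 0.0691 0.143 ] az 89.12 F [1.11 4.35 1.13] T [ 0.699 -0.156  0.085] e6 0.081 j6 0.124 0.01375443189711579 39.98446762561798
```

{"method": "send_rows", "body": {
  "targets": [
    [[0.005, 0, 0, 0, 2], [0.005, 0, 0, 0, 2], [0.005, 0, 0, 0, 2], [0.005, 0, 0, 0, 0], [0.005, 0, 0, 0, 0]]
  ]
}}

```text
clock: 8.3
eef_pos: [0.5252, 0.069, 0.143]
ee_rot: [[0.12, 0.993, 0.001], [0.993, -0.12, 0.0], [0.001, 0.001, -1.0]]
wrist_force: [1.7, 3.5, 1.1]
width: 0.0136
grasp_force: 40.0
```

```bash
python3 st.py
```

```text
8.3 [0.5252 0.069  0.143 ] az 83.12 F [1.73 3.55 1.12] T [ 0.923 -0.21   0.064] e6 0.089 j6 0.229 0.013606190808631527 39.984135031700134
```

{"method": "send_rows", "body": {
  "targets": [
    [[0.005, 0, 0, 0.0001, 2], [0.005, 0, 0, 0, 2], [0.005, 0, 0, 0, 2], [0.005, 0, 0, 0, 0], [0.005, 0, 0, 0, 0]]
  ]
}}

```text
clock: 8.72
eef_pos: [0.5252, 0.0691, 0.143]
ee_rot: [[0.223, 0.975, 0.001], [0.975, -0.223, 0.0], [0.001, 0.001, -1.0]]
wrist_force: [1.8, 5.6, 1.8]
width: 0.0135
grasp_force: 40.0
```

```bash
python3 st.py
```

```text
8.72 [0.5252 0.0691 0.143 ] az 77.14 F [1.8  5.6  1.76] T [ 0.926 -0.156  0.169] e6 0.208 j6 0.333 0.013516043241343888 39.978296756744385
```

{"method": "send_rows", "body": {
  "targets": [
    [[0.005, 0, 0, 0, 1.5], [0.005, 0, 0, 0, 1], [0.005, 0, 0, 0, 0], [0.005, 0, 0, 0, 0], [0.005, 0, 0, 0, 0]]
  ]
}}

```text
clock: 9.13
eef_pos: [0.5251, 0.0691, 0.143]
ee_rot: [[0.264, 0.964, 0.001], [0.964, -0.264, 0.0], [0.001, 0.001, -1.0]]
wrist_force: [1.1, 5.7, 2.9]
width: 0.0139
grasp_force: 40.0
```

```bash
python3 st.py
```

```text
9.13 [0.5251 0.0691 0.143 ] az 74.68 F [1.09 5.66 2.87] T [ 0.913 -0.24   0.347] e6 0.362 j6 0.376 0.01390682579159597 39.97384071350098
```

Bottomed firmly at about 0.36 N m, with onset near az 79.7°. I'll back off 60° plus play.

{"method": "send_rows", "body": {
  "targets": [
    [[0.005, 0, 0, 0, -6], [0.005, 0, 0, 0, -6], [0.005, 0, 0, 0, -6], [0.005, 0, 0, -0.0001, -6], [0.005, 0, 0, 0, -6]]
  ]
}}

```text
clock: 9.55
eef_pos: [0.5251, 0.069, 0.143]
ee_rot: [[-0.257, 0.966, 0.001], [0.966, 0.257, 0.001], [0.0, 0.001, -1.0]]
wrist_force: [1.3, 4.7, 1.4]
width: 0.0136
grasp_force: 40.0
```

{"method": "send_rows", "body": {
  "targets": [
    [[0.005, 0, 0, -0.0001, -6], [0.005, 0, 0, 0, -6], [0.005, 0, 0, 0, -6], [0.005, 0, 0, 0, -6], [0.005, 0, 0, -0.0001, -6]]
  ]
}}

```text
clock: 9.97
eef_pos: [0.5248, 0.0689, 0.1431]
ee_rot: [[-0.706, 0.708, -0.0], [0.708, 0.706, 0.0], [0.0, 0.0, -1.0]]
wrist_force: [0.3, 4.6, 1.1]
width: 0.0142
grasp_force: 40.0
```

{"method": "send_rows", "body": {
  "targets": [
    [[0.005, 0, 0, 0, -4], [0.005, 0, 0, 0, -3], [0.005, 0, 0, 0, 0], [0.005, 0, 0, 0, 0], [0.005, 0, 0, 0, 0]]
  ]
}}

```text
clock: 10.38
eef_pos: [0.5248, 0.0688, 0.1431]
ee_rot: [[-0.782, 0.623, -0.0], [0.623, 0.782, 0.0], [0.0, 0.0, -1.0]]
wrist_force: [-0.6, 5.4, 3.2]
width: 0.0137
grasp_force: 40.0
```

```bash
python3 st.py
```

```text
10.38 [0.5248 0.0688 0.1431] az 141.49 F [-0.58  5.37  3.18] T [ 0.884 -0.015 -0.024] e6 -0.025 j6 -0.79 0.013733137335879142 39.9897962808609
```

{"method": "send_rows", "body": {
  "targets": [
    [[0.05, 0, 0, 0, 0], [0.05, 0, 0, 0, 0], [0.05, 0, 0, 0, 0], [0.05, 0, 0, 0, 0], [0.05, 0, 0, 0, 0]]
  ]
}}

```text
clock: 10.8
eef_pos: [0.5247, 0.0684, 0.1427]
ee_rot: [[-0.783, 0.622, -0.001], [0.622, 0.783, -0.001], [-0.0, -0.001, -1.0]]
wrist_force: [0.5, 0.5, 0.3]
width: 0.044
grasp_force: 0.0
```

{"method": "send_rows", "body": {
  "targets": [
    [[0.05, 0, 0, -0.015, 0], [0.05, 0, 0, -0.03, 0], [0.05, 0, 0, -0.03, 0], [0.05, 0, 0, -0.03, 0], [0.05, 0, 0, 0, 0]]
  ]
}}

```text
clock: 11.22
eef_pos: [0.528, 0.0689, 0.2541]
ee_rot: [[-0.783, 0.622, 0.012], [0.622, 0.783, 0.001], [-0.009, 0.008, -1.0]]
wrist_force: [1.0, 0.8, -0.3]
width: 0.0501
grasp_force: 0.0
```

```bash
python3 st.py
python3 - <<'E'
from h import *
s=robot.sense(); p=optics.grab_frame("wrist"); save(p,"w2.png"); C=cloud(p,s); c=p["color"].astype(int)
r=(p["range_z"]>0)&(c[...,0]>c[...,1]+60)&(C[...,2]>.15)&(C[...,2]<.19)
P=C[r]; t=P[P[:,2]>P[:,2].max()-.006]; print(t.mean(0),cv2.minAreaRect((t[:,:2]*1000).astype(np.float32)))
m=(C[...,2]>.05)&(C[...,2]<.1)&(C[...,1]<.02)&(abs(C[...,0]-.525)<.025); P=C[m]
for a in np.arange(-.08,.02,.01):
    q=P[(P[:,1]>=a)&(P[:,1]<a+.01)]
    if len(q)>3: print(a.round(3),len(q),q[:,0].min().round(4),q[:,0].max().round(4),q[:,2].max().round(4),q[:,1].min().round(4))
E
```

```text
11.22 [0.528  0.0689 0.2541] az 141.52 F [ 1.03  0.85 -0.32] T [ 0.055 -0.187 -0.011] e6 -0.004 j6 -0.791 0.05006820621614897 0.0
[0.52583999 0.069465   0.17217756] ((525.5396728515625, 69.47952270507812), (19.434598922729492, 58.725372314453125), 51.61286926269531)
-0.06 84 0.5129 0.5358 0.0834 -0.0551
-0.05 170 0.51 0.5346 0.0865 -0.05
-0.04 216 0.5084 0.5314 0.0883 -0.0398
-0.03 234 0.5082 0.5285 0.0888 -0.0299
-0.02 182 0.5108 0.5272 0.0857 -0.02
-0.01 190 0.5135 0.5372 0.0836 -0.01
-0.0 226 0.5136 0.5376 0.0841 0.0001
0.01 233 0.5137 0.5371 0.085 0.01
```

View pics/w2.png

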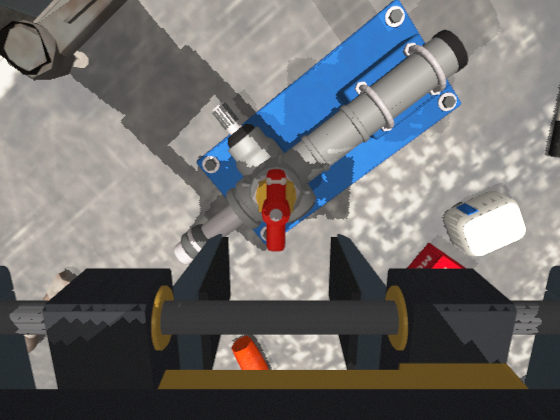

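{"method": "send_rows", "body": {
  "targets": [
    [[0.0, -0.0212, -0.0276, 0, 0], [0.0, -0.0212, -0.0276, 0, 0], [0.0, -0.0212, -0.0276, 0, 0], [0.0, -0.0212, -0.0276, 0, 0], [0.0, -0.0212, -0.0276, 0, 0]]
  ]
}}

```text
clock: 11.68
eef_pos: [0.521, -0.1067, 0.2466]
ee_rot: [[-0.783, 0.622, -0.002], [0.622, 0.783, 0.0], [0.002, -0.001, -1.0]]
wrist_force: [1.3, 0.4, -0.0]
width: 0.0196
grasp_force: 0.0
```

{"method": "send_rows", "body": {
  "targets": [
    [[0.0, 0, 0, 0, 6.4], [0.0, 0, 0, 0, 6.4], [0.0, 0, 0, 0, 6.4], [0.0, 0, 0, 0, 6.4], [0.0, 0, 0, 0, 6.4]]
  ]
}}

```text
clock: 12.1
eef_pos: [0.5212, -0.1054, 0.2464]
ee_rot: [[-0.329, 0.944, -0.003], [0.944, 0.329, 0.0], [0.001, -0.003, -1.0]]
wrist_force: [0.8, 0.1, 0.3]
width: 0.0006
grasp_force: 0.0
```

{"method": "send_rows", "body": {
  "targets": [
    [[0.0, 0, 0, 0, 6.4], [0.0, 0, 0, 0, 6.4], [0.0, 0, 0, 0, 6.4], [0.0, 0, 0, 0, 0], [0.0, 0, 0, 0, 0]]
  ]
}}

```text
clock: 12.52
eef_pos: [0.5215, -0.1052, 0.2469]
ee_rot: [[-0.009, 1.0, -0.002], [1.0, 0.009, 0.0], [0.0, -0.002, -1.0]]
wrist_force: [0.9, 0.1, -0.8]
width: 0.0006
grasp_force: 0.0
```

```bash
python3 st.py
```

```text
12.52 [ 0.5215 -0.1052  0.2469] az 90.49 F [ 0.87  0.1  -0.77] T [-0.014 -0.095  0.043] e6 0.107 j6 -0.229 0.0005924038671122131 0.0
```

{"method": "send_rows", "body": {
  "targets": [
    [[0.0, 0, 0.003, 0.04, 0], [0.0, 0, 0, 0.04, 0], [0.0, 0, 0, 0.04, 0], [0.0, 0, 0, 0.04, 0], [0.0, 0, 0, 0.02, 0]]
  ]
}}

```text
clock: 12.93
eef_pos: [0.5216, -0.1045, 0.0632]
ee_rot: [[-0.009, 1.0, -0.008], [1.0, 0.009, 0.001], [0.002, -0.008, -1.0]]
wrist_force: [-1.2, 0.4, 0.3]
width: 0.0004
grasp_force: 0.0
```

{"method": "send_rows", "body": {
  "targets": [
    [[0.0, 0, 0, 0.012, 0], [0.0, 0.01, 0, 0, 0], [0.0, 0.01, 0, 0, 0], [0.0, 0.005, 0, 0, 0], [0.0, 0.004, 0, 0, 0]]
  ]
}}

```text
clock: 13.35
eef_pos: [0.5257, -0.0752, 0.0572]
ee_rot: [[-0.007, 1.0, 0.002], [1.0, 0.007, -0.0], [-0.0, 0.002, -1.0]]
wrist_force: [-0.7, -0.1, 0.7]
width: 0.0003
grasp_force: 0.0
```

{"method": "send_rows", "body": {
  "targets": [
    [[0.0, 0.004, 0, 0, 0], [0.0, 0.004, 0, 0, 0], [0.0, 0.004, 0, 0, 0], [0.0, 0.004, 0, 0, 0], [0.0, 0.004, 0, 0, 0]]
  ]
}}

```text
clock: 13.77
eef_pos: [0.5256, -0.0563, 0.0566]
ee_rot: [[-0.006, 1.0, 0.002], [1.0, 0.006, -0.001], [-0.001, 0.002, -1.0]]
wrist_force: [0.6, -3.0, 3.4]
width: 0.0001
grasp_force: 1.8
```

```bash
python3 st.py
```

```text
13.77 [ 0.5256 -0.0563  0.0566] az 90.32 F [ 0.62 -2.99  3.41] T [-0.619 -0.327 -0.088] e6 -0.121 j6 -0.133 0.00010753002851258801 1.7808725217764731
```

{"method": "send_rows", "body": {
  "targets": [
    [[0.0, 0.004, 0, 0, 0], [0.0, 0.004, 0, 0, 0], [0.0, 0.004, 0, 0, 0], [0.0, 0.004, 0, 0, 0], [0.0, 0.004, 0, 0, 0]]
  ]
}}

```text
clock: 14.18
eef_pos: [0.525, -0.0358, 0.0559]
ee_rot: [[-0.006, 1.0, 0.001], [1.0, 0.006, -0.0], [-0.0, 0.001, -1.0]]
wrist_force: [2.4, -3.0, 2.1]
width: 0.0006
grasp_force: 1.8
```

{"method": "send_rows", "body": {
  "targets": [
    [[0.0, 0.001, 0, 0, 0], [0.0, 0.001, 0, 0, 0], [0.0, 0.001, 0, 0, 0], [0.0, 0, 0, 0, 0]]
  ]
}}

```text
clock: 14.52
eef_pos: [0.5243, -0.0329, 0.0557]
ee_rot: [[-0.006, 1.0, -0.001], [1.0, 0.006, 0.0], [0.0, -0.001, -1.0]]
wrist_force: [1.6, -1.4, -0.5]
width: 0.0001
grasp_force: 0.9
```

```bash
python3 st.py
```

```text
14.52 [ 0.5243 -0.0329  0.0557] az 90.32 F [ 1.6  -1.44 -0.5 ] T [-0.397 -0.346 -0.056] e6 -0.026 j6 -0.091 0.00013635198362455637 0.923659773683525
```

{"method": "send_rows", "body": {
  "targets": [
    [[0.0, 0.001, 0, 0, 0], [0.0, 0.001, 0, 0, 0], [0.0, 0.001, 0, 0, 0], [0.0, 0, 0, 0, 0]]
  ]
}}

```text
clock: 14.85
eef_pos: [0.5243, -0.0324, 0.0558]
ee_rot: [[-0.007, 1.0, -0.001], [1.0, 0.007, -0.004], [-0.004, -0.001, -1.0]]
wrist_force: [1.0, -11.0, 0.0]
width: 0.0002
grasp_force: 5.5
```

```bash
python3 st.py
```

```text
14.85 [ 0.5243 -0.0324  0.0558] az 90.43 F [  1.05 -10.99   0.04] T [-1.937 -0.322 -0.073] e6 -0.088 j6 -0.085 0.00022500479965531625 5.5343612748837225
```

The stop is felt: the force rises to 11 N and motion ceases at the expected place. I'll retreat and check.

{"method": "send_rows", "body": {
  "targets": [
    [[0.0, 0.001, 0, 0, 0], [0.0, 0, 0, 0, 0], [0.0, 0, 0, 0, 0], [0.0, -0.01, 0, 0, 0], [0.0, -0.03, 0, 0, 0]]
  ]
}}

```text
clock: 15.27
eef_pos: [0.5234, -0.0669, 0.0554]
ee_rot: [[-0.008, 1.0, -0.003], [1.0, 0.008, 0.003], [0.003, -0.003, -1.0]]
wrist_force: [-0.2, -0.9, 0.5]
width: 0.0
grasp_force: 0.0
```

{"method": "send_rows", "body": {
  "targets": [
    [[0.0, -0.02, 0, 0, 0], [0.0, 0, 0, -0.04, 0], [0.0, 0, 0, -0.04, 0], [0.0, 0, 0, -0.04, 0], [0.0, 0, 0, -0.04, 0]]
  ]
}}

```text
clock: 15.68
eef_pos: [0.5233, -0.0885, 0.217]
ee_rot: [[-0.005, 1.0, -0.004], [1.0, 0.005, 0.002], [0.002, -0.004, -1.0]]
wrist_force: [1.3, -0.1, -0.2]
width: 0.0002
grasp_force: 0.0
```

{"method": "send_rows", "body": {
  "targets": [
    [[0.0, 0, 0, -0.03, 0], [0.0, 0, 0, 0, 0], [0.0, 0, 0, 0, 0]]
  ]
}}

```text
clock: 15.93
eef_pos: [0.5249, -0.0887, 0.2473]
ee_rot: [[-0.006, 1.0, 0.002], [1.0, 0.006, 0.001], [0.001, 0.002, -1.0]]
wrist_force: [0.3, 0.2, -0.1]
width: 0.0006
grasp_force: 0.0
```

```bash
python3 st.py
python3 - <<'E'
from h import *
s=robot.sense(); p=optics.grab_frame("wrist"); save(p,"w3.png"); C=cloud(p,s); c=p["color"].astype(int)
r=(p["range_z"]>0)&(c[...,0]>c[...,1]+60)&(C[...,2]>.15)&(C[...,2]<.19)
P=C[r]
if len(P)>20: t=P[P[:,2]>P[:,2].max()-.006]; print(t.mean(0),cv2.minAreaRect((t[:,:2]*1000).astype(np.float32)))
m=(C[...,2]>.05)&(C[...,2]<.1)&(C[...,1]<.04)&(C[...,1]>-.08)&(abs(C[...,0]-.525)<.025); P=C[m]; print(len(P),np.sort(P[:,1])[:20:5])
E
```

```text
15.93 [ 0.5249 -0.0887  0.2473] az 90.33 F [ 0.28  0.15 -0.11] T [-0.057 -0.077 -0.01 ] e6 0.001 j6 -0.196 0.0005507120487566672 0.0
[0.54389405 0.04867466 0.17037983] ((543.6275024414062, 48.51232147216797), (4.2258429527282715, 11.909512519836426), 87.72016143798828)
2771 [-0.01435877 -0.01424251 -0.0142032  -0.01418318]
```

View pics/w3.png

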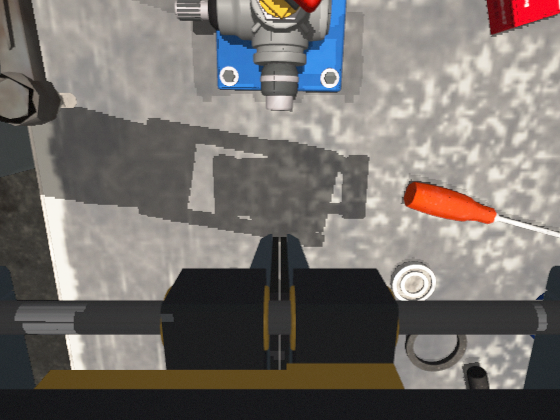

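The picture shows the rack end at pixel (279,105), with the collar against the housing. Its face is measured at y = -0.0143, against -0.0145 expected when home, and the robot is clear of everything.

```bash
python3 -c "
from workcell import job; print(job.finish_job())"
```

```text
the job is handed in; nothing more can be done
None
```

The job is handed in, but no verdict came back: the adjuster was bottomed at about 0.36 N m and backed off about 60°, the rack was pushed home to its collar and released, and the loose things on the bench were not touched.

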